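# Load two vials past the catches of a sloping vial rack

### The job

A capped vial lies at the foot of each of the two gutters of the sloping vial rack. Push each one up its own gutter until it has rolled over the sprung catch in the floor and the catch has come up behind it, so that it stays up there when you let go; the vial already stored in the left gutter rolls up ahead of the new one and stays in the rack too. Do not lift any vial out of its gutter, and leave the things beside the rack where they stand.

Things in the scene. Friction and masses are not known exactly. Their poses are not given: they have to be found in the camera images.
- deck: slick grey plastic deck of the vial rack, fixed, 138 mm wide: two gutters rising at 12 degrees. Origin on the floor at mid-width at the foot; x up along the sloping floor, y left, z square to it. Gutter centre lines at y = +34 (left) and -34 mm (right). Above the floor: side walls 16, divider 15, end stop 23 mm; the stop's buffers are at x = 177, the catches' uphill edges at x = 80 mm.
- foot_left (a point): middle of the foot of the left gutter: on the floor, at the inner face of the lip. The lip is two ears 7 mm high, 2.5 mm thick, with a finger notch 39 mm wide between them, centred here; before the lip is only free worktop, 14 mm lower. The gutter is 64 mm wide inside, 180 mm long, its axis along the deck's x.
- foot_right (a point): middle of the foot of the right gutter: on the floor, at the inner face of the lip. The lip is two ears 7 mm high, 2.5 mm thick, with a finger notch 39 mm wide between them, centred here; before the lip is only free worktop, 14 mm lower. The gutter is 64 mm wide inside, 180 mm long, its axis along the deck's x.
- catch_left (a joint): sprung one-way steel flap in the left gutter's floor, 36 mm wide, hinged at its downhill end. 0 rad = up (its uphill edge 10 mm proud of the floor), 0.34 = pressed flush. A vial rolled up the gutter rides over it and presses it down; a light spring (0.1 N at the edge) lifts it behind the vial, where it bars the way back. A finger may press it down too.
- catch_right (a joint): sprung one-way steel flap in the right gutter's floor, 36 mm wide, hinged at its downhill end. 0 rad = up (its uphill edge 10 mm proud of the floor), 0.34 = pressed flush. A vial rolled up the gutter rides over it and presses it down; a light spring (0.1 N at the edge) lifts it behind the vial, where it bars the way back. A finger may press it down too.
- vial_left_center (a point): glass vial with white cap, lying on its side across the gutter, free to roll along it: body 55 mm long, 27.4 mm in diameter, cap 23.5 mm at the right-hand end, 61 mm over all, about 30 g. Point on its axis at mid-length, 13.7 mm above the gutter floor. Lies at the foot of the left gutter against the lip ears (deck x 11 mm).
- vial_right_center (a point): glass vial with white cap, lying on its side across the gutter, free to roll along it: body 55 mm long, 27.4 mm in diameter, cap 23.5 mm at the right-hand end, 61 mm over all, about 30 g. Point on its axis at mid-length, 13.7 mm above the gutter floor. Lies at the foot of the right gutter against the lip ears (deck x 11 mm), alone in it.
- vial_stored_center (a point): glass vial with white cap, lying on its side across the gutter, free to roll along it: body 55 mm long, 27.4 mm in diameter, cap 23.5 mm at the right-hand end, 61 mm over all, about 30 g. Point on its axis at mid-length, 13.7 mm above the gutter floor. Already stored in the left gutter, resting against the catch's uphill edge (deck x 93 mm); rolls on up when the next vial meets it.
- vial_upright: the same kind of vial, 61 mm tall, standing upright on the worktop to the left of the rack; bystander. Origin under its centre.
- timer: white bench timer lying flat, 66 x 66 mm, 20 mm high, to the right of the rack; bystander. Origin under its centre.
There are look-alikes about, which are no part of the job. What is shaped like the part that bears vial_stored_center but black or blue is not meant.

How it is judged:
By the outcome, as a careful person would: the job done as asked, in the order asked, and still so for the second after the job is handed in, with the robot touching nothing.
It also fails if it takes over 45 s, if anything falls off the work surface, if the arm or the gripper's body presses on something with over 40 N, if the wrist force passes 120 N, or if a joint passes its speed limit or range.

### The arm

A 7-joint arm with a two-finger parallel gripper is mounted at the origin on a cart in front of the work surface, level with it; the furniture and walls round the work are solid. World frame = base frame: x ahead of the robot, y to its left, z up, the work surface at z = 0. Lengths are in m, angles in degrees, forces in N, time in s.
With the tool pointing down it reaches from about 0.425 to 0.875 m from the base axis. Payload 4.7 kg.
Tool frame: the origin (TCP) lies at the very end of the fingers, on their centre line; the grasp point (between the pads) lies 19 mm behind it (env.grip_point_offset is the distance from the TCP to the grasp point, in m); z points along the fingers, y is the line along which they close (so a half turn about z gives the same grasp; the last joint's range is limited). The gripper opens to 87 mm and grips with 3 to 60 N. Pads are 19 mm wide; open, the fingers measure 117 mm over their backs; the gripper's body (75 mm by 190 mm) begins 51 mm behind the grasp point.
Start: joints at [-63.363, 18.392, -4.016, 83.108, 1.295, 78.541, -3.26], TCP at [0.283, 0.585, 0.223] pointing down, gripper open.
Joint ranges: [-163.93, 163.93], [-17.29, 119.83], [-79.2, 71.16], [3.27, 140.29], [-89.18, 269.18], [5.43, 117.66], [-154.24, 154.24]. Speed limits (degrees/s): [147.25, 147.25, 180, 180, 180, 180, 180].

### API

Orientations are given as [roll, pitch, yaw] about the fixed x, y, z axes, in that order (R = Rz(yaw) Ry(pitch) Rx(roll)).
In Python, from cell import env gives the robot as it stands.
- The arm moves only by the tool jog_arm, never from a script. Its argument "motion" is a list of rows, each an object of numbers: "x", "y", "z": the shift along the tool's x, y, z in cm; "ax", "ay", "az": the turn, a rotation vector about the tool's x, y, z in degrees. In form: [{"x": .., "y": .., "z": .., "ax": .., "ay": .., "az": ..}, ...]. A call has exactly 5 rows; each row shifts and turns the commanded pose from where the row before left it, along the tool's axes as they then stand; what a row does not reach is not made up. A row lasts 1/10 s, in which the tool goes at most 50 mm and 8.59 degrees, less where a joint would pass 70% of its speed; a pose out of reach is approached as far as the arm can. A call is refused whole if a number of a shift passes 5 or a number of a turn 8.59, either way. A call with a gripper value outside its range is refused whole. "claw" is the gripper command: -1 is shut, 1 is fully open, values between are in proportion, set as the call begins (left out, the last holds). The fingers move at their own pace and stop on an object; "squeeze" is the grip in N (left out, the last holds). Time passes only in rows, so rows that do not move let the fingers close, or fill a call up. It gives the time, the measured TCP pose, the force, the opening and the grip force at its end, in the units of the state.
- env.get_obs(): the state, without advancing time (a new reading comes with each control period).
- env.read_camera(name): name is "scene" or "top"; returns the picture (384x512x3 uint8, red, green, blue); there is no depth.
- env.camera_params(name): a dict with "fx", "fy", "cx", "cy" (pixels), "k1" (the pictures are not rectified: a ray, as slopes to the right and down, at radius r is drawn at 1 + k1 r^2 times it, then the intrinsics apply), "extrinsics" (4x4, takes a point from world to camera coordinates). Camera axes: x right, y up, looking along -z (the intrinsics and any distortion apply to the point x, -y, -z); pixel columns grow to the right and rows downward; lengths in m; the calibration is good to about 2 mm. A picture is of the moment at which its call begins. camera_params takes no time and is no camera call.
- env.sign_off(): hands the job in; it is judged then, once.
The state is a dict: "time_s": time; "qpos": joint angles; "joint_velocities": joint speeds; "effort": joint torques, N m; "tool_pos": TCP position; "tool_rot": TCP orientation; "force": force on the tool from outside, world axes, zero at the start; "wrist_torque": the same for the moment, N m; "grip_width": finger opening in m; "grasp_force": force on a finger pad.
Only numpy, scipy, OpenCV 4.12 (cv2) and the standard library are available. Lean on these libraries where they do the work, as an engineer would, in place of code of your own. Each camera call takes 0.05 s, during which the arm holds its last target. There are 200 camera calls.

## Working session

There is one attempt and no reset: what is moved stays moved. The work goes in short steps, Python scripts to look and compute and a tool call to move; the robot and the scene stay as the last step left them, time stands still between calls to the robot, and variables do not carry over. Pictures are saved under pics/ and viewed, at most 10 in all, crops included, and the job is handed in when it is done.

Besides the shell and the picture viewer there is one more tool, called after "Emit:" as name(argument=value, ...), one argument or row to a line, values as JSON. jog_arm: Moves the arm, as the interface text tells. Its arguments: {"type":"object","properties":{"motion":{"type":"array"},"claw":{"type":"number"},"squeeze":{"type":"number"}},"required":["motion"]}

```bash
mkdir -p pics; cat > h.py <<'E'
import numpy as np, cv2
from cell import env
def proj(name,P):
    c=env.camera_params(name);E=np.array(c["extrinsics"]);P=np.atleast_2d(P)
    q=(E[:3,:3]@P.T).T+E[:3,3]; u=q[:,0]/-q[:,2]; v=-q[:,1]/-q[:,2]
    f=1+c["k1"]*(u*u+v*v); return np.c_[c["fx"]*u*f+c["cx"],c["fy"]*v*f+c["cy"]]
def ray(name,px):
    c=env.camera_params(name);E=np.array(c["extrinsics"])
    a=np.array([(px[0]-c["cx"])/c["fx"],(px[1]-c["cy"])/c["fy"]]);s=a.copy()
    for _ in range(20): s=a/(1+c["k1"]*(s@s))
    d=E[:3,:3].T@np.array([s[0],-s[1],-1]); return -E[:3,:3].T@E[:3,3],d
def onz(name,px,z):
    o,d=ray(name,px); return o+d*(z-o[2])/d[2]
E
python3 - <<'E'
from h import *
a=env.read_camera("scene");b=env.read_camera("top")
cv2.imwrite("pics/s0.png",a[:,:,::-1]);cv2.imwrite("pics/t0.png",b[:,:,::-1])
for n in("scene","top"):
    c=env.camera_params(n);print(n,c)
print(env.get_obs())
E
```

```text
scene {'fx': 383.6216818279791, 'fy': 383.6216818279791, 'cx': 248.84360895442214, 'cy': 185.49252972817615, 'k1': 0.028692482283649415, 'extrinsics': array([[-0.51146996, -0.85900878,  0.02241426,  0.30067729],
       [ 0.39888278, -0.21423698,  0.89162494, -0.28911156],
       [-0.76111169,  0.46498004,  0.45221959, -0.41724424],
       [ 0.        ,  0.        ,  0.        ,  1.        ]])}
top {'fx': 380.42511837833905, 'fy': 380.42511837833905, 'cx': 251.48846467651003, 'cy': 196.25385932011392, 'k1': -0.10011640363269354, 'extrinsics': array([[-0.01405373, -0.99922723,  0.03670739, -0.00909871],
       [ 0.98491432, -0.00750154,  0.17288003, -0.59075707],
       [-0.17247107,  0.03858324,  0.98425864, -0.82360274],
       [ 0.        ,  0.        ,  0.        ,  1.        ]])}
{'time_s': 0.1, 'qpos': array([-63.36381473,  18.43225624,  -4.01553573,  83.16665381,
         1.29623771,  78.54211883,  -3.26041106]), 'joint_velocities': array([ 0.00228143, -0.08922933,  0.03224196, -0.16320311,  0.04056624,
        0.06353598,  0.05587941]), 'effort': array([-1.96488481e-04, -4.92565620e+01, -4.05808333e-01, -3.13399816e+01,
       -6.38556364e-02,  3.94179043e-02,  7.12353926e-05]), 'tool_pos': array([0.28302697, 0.58459985, 0.2216109 ]), 'tool_rot': array([-1.79904272e+02,  6.71353576e-03,  1.54173227e+02]), 'force': array([-0.17784214, -0.4832005 ,  0.3207288 ]), 'wrist_torque': array([-0.0280772 ,  0.03212763,  0.01763907]), 'grasp_force': 0.0, 'grip_width': 0.0870283625004786}
```

```bash
ls
```

```text
h.py
pics
```

View pics/s0.png

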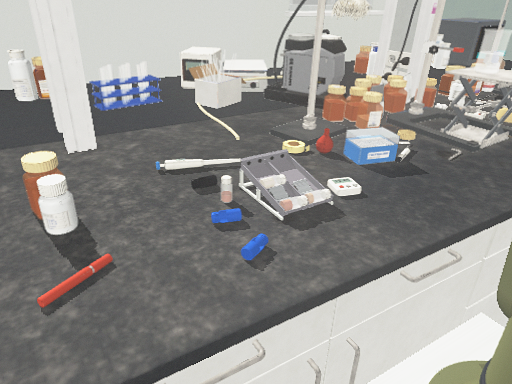

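View pics/t0.png

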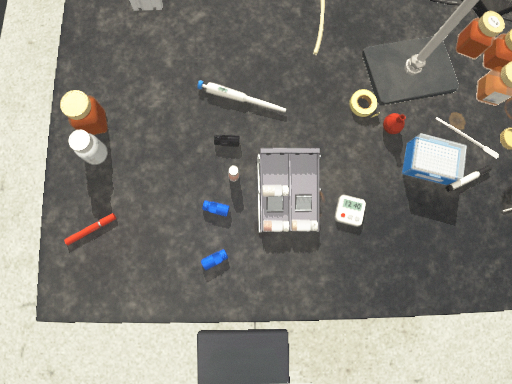

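The scene shows a grey rack, with its foot towards the robot. In the top view the foot is at row ~232 and the end stop at row ~152. The new vials lie at (273,226) and (304,226), and the stored vial at (273,190). The look-alikes are two blue ones at (215,208) and (214,259) and a black one at (227,140). The stored vial is the white-capped one in the left gutter. I'll confirm this in a crop.

```bash
python3 - <<'E'
import cv2
b=cv2.imread("pics/t0.png")[140:245,225:375]
cv2.imwrite("pics/t0c.png",cv2.resize(b,None,fx=5,fy=5,interpolation=cv2.INTER_CUBIC))
E
```

```text
(no output)
```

View pics/t0c.png

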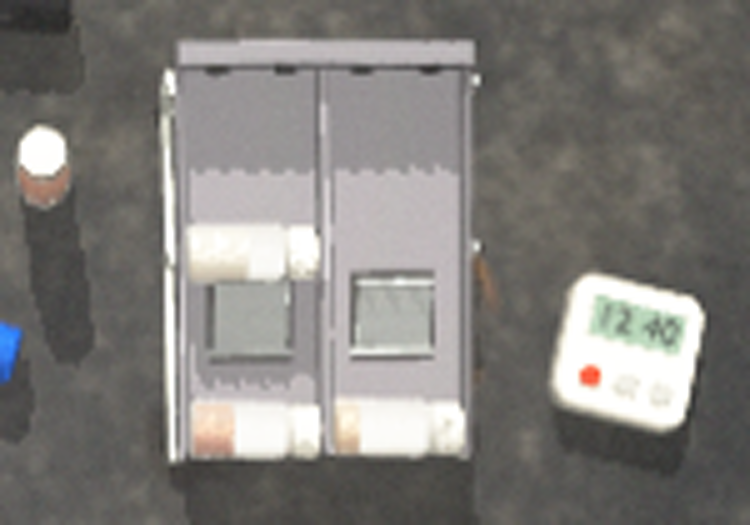

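The crop confirms it: white-capped clear vials at the left foot, the right foot and stored above the left catch. The catches are at (250,318) and (393,315) in the crop. Next I'll fit the deck pose.

```bash
cat >> h.py <<'E'
A=np.radians(12)
def deck(p,P):
    P=np.atleast_2d(P)/1000.; c,s=np.cos(p[2]),np.sin(p[2])
    l=P[:,0]*np.cos(A)-P[:,2]*np.sin(A); z=P[:,0]*np.sin(A)+P[:,2]*np.cos(A)+.014
    return np.c_[p[0]+c*l-s*P[:,1],p[1]+s*l+c*P[:,1],z]
E
python3 - <<'E'
from h import *
from scipy.optimize import least_squares
px=np.array([(326,458),(471,456),(178,458),(178,66),(474,64),(255,429),(400,428),(254,252)])/5+[225,140]
px-=.4
D=[(-2.5,0,15),(-2.5,-69,16),(-2.5,69,16),(180,69,23),(180,-69,23),(11,34,14),(11,-34,14),(93,34,14)]
r=least_squares(lambda p:(proj("top",deck(p,D))-px).ravel(),[.55,-.05,0])
p=r.x;print(p,np.degrees(p[2]));print(r.fun.reshape(-1,2).round(1))
for y in(34,-34):
    # finger tip front point at deck x, z=12
    print(y,deck(p,[(-45,y,12),(-8,y,12),(84,y,12),(84,y,60)]).round(4))
print(proj("scene",deck(p,[(0,69,16),(0,-69,16),(180,-69,23),(180,69,23)])).round(0))
E
```

```text
[ 0.51702645 -0.10510278  0.00051802] 0.02968041388165337
[[ 0.1 -0.2]
 [ 0.3 -0.1]
 [ 0.3  0.3]
 [-0.  -0.2]
 [ 0.3  0.1]
 [-0.3  0. ]
 [-0.4 -0.1]
 [-0.2  0.3]]
34 [[ 0.4705 -0.0711  0.0164]
 [ 0.5067 -0.0711  0.0241]
 [ 0.5967 -0.0711  0.0432]
 [ 0.5867 -0.0711  0.0902]]
-34 [[ 0.4705 -0.1391  0.0164]
 [ 0.5067 -0.1391  0.0241]
 [ 0.5967 -0.1391  0.0432]
 [ 0.5867 -0.1391  0.0902]]
[[282. 209.]
 [331. 194.]
 [288. 151.]
 [241. 161.]]
```

Emit:
jog_arm(
  motion=[
    {"x":-3.1,"y":-3.6,"z":0,"ax":0,"ay":0,"az":-8.59},
    {"x":-2.5,"y":-4.0,"z":0,"ax":0,"ay":0,"az":-8.59},
    {"x":-1.9,"y":-4.4,"z":0,"ax":0,"ay":0,"az":-8.59},
    {"x":-1.2,"y":-4.7,"z":0,"ax":0,"ay":0,"az":0},
    {"x":-1.2,"y":-4.7,"z":0,"ax":0,"ay":0,"az":0},
  ],
  claw=-1,
  squeeze=10,
)

```text
time_s: 0.6
tool_pos: [0.3437, 0.351, 0.2221]
tool_rot: [-180.0, -0.0, 179.9]
force: [0.6, -0.2, -0.0]
grip_width: 0.0548
grasp_force: 0.0
```

Emit:
jog_arm(
  motion=[
    {"x":-1.5,"y":-4.7,"z":0,"ax":0,"ay":0,"az":0},
    {"x":-1.5,"y":-4.7,"z":0.5,"ax":0,"ay":0,"az":0},
    {"x":-1.5,"y":-4.7,"z":1,"ax":0,"ay":0,"az":0},
    {"x":-1.5,"y":-4.7,"z":1,"ax":0,"ay":0,"az":0},
    {"x":-1.5,"y":-4.7,"z":1,"ax":0,"ay":0,"az":0},
  ],
)

```text
time_s: 1.1
tool_pos: [0.418, 0.117, 0.1873]
tool_rot: [180.0, 0.0, 180.0]
force: [0.4, 0.9, -0.8]
grip_width: 0.0151
grasp_force: 0.0
```

Emit:
jog_arm(
  motion=[
    {"x":-1.5,"y":-4.7,"z":1,"ax":0,"ay":0,"az":0},
    {"x":-1.5,"y":-4.7,"z":1,"ax":0,"ay":0,"az":0},
    {"x":-1.5,"y":-4.7,"z":1,"ax":0,"ay":0,"az":0},
    {"x":-1,"y":-2.5,"z":1,"ax":0,"ay":0,"az":0},
    {"x":0,"y":0,"z":0,"ax":0,"ay":0,"az":0},
  ],
)

```text
time_s: 1.6
tool_pos: [0.472, -0.0507, 0.1467]
tool_rot: [-179.9, -0.1, 179.5]
force: [-0.2, -0.5, 0.2]
grip_width: 0.0002
grasp_force: 0.0
```

Emit:
jog_arm(
  motion=[
    {"x":-0.8,"y":-2.0,"z":1,"ax":0,"ay":0,"az":0.5},
    {"x":0,"y":0,"z":3,"ax":0,"ay":0,"az":0},
    {"x":0,"y":0,"z":3,"ax":0,"ay":0,"az":0},
    {"x":0,"y":0,"z":3,"ax":0,"ay":0,"az":0},
    {"x":0,"y":0,"z":1,"ax":0,"ay":0,"az":0},
  ],
)

```text
time_s: 2.1
tool_pos: [0.4779, -0.0647, 0.0353]
tool_rot: [180.0, -0.3, 179.5]
force: [-0.3, 0.1, 0.1]
grip_width: 0.0001
grasp_force: 0.0
```

Emit:
jog_arm(
  motion=[
    {"x":0,"y":-0.4,"z":0.9,"ax":0,"ay":0,"az":-0.5},
    {"x":0,"y":0,"z":0,"ax":0,"ay":0,"az":0},
    {"x":0,"y":0,"z":0,"ax":0,"ay":0,"az":0},
    {"x":0,"y":0,"z":0,"ax":0,"ay":0,"az":0},
    {"x":0,"y":0,"z":0,"ax":0,"ay":0,"az":0},
  ],
)

```text
time_s: 2.6
tool_pos: [0.4813, -0.0699, 0.0299]
tool_rot: [180.0, 0.1, 179.9]
force: [1.3, -0.1, 0.2]
grip_width: 0.0003
grasp_force: 0.0
```

```bash
python3 - <<'E'
from h import *
a=env.read_camera("scene")[130:230,210:360];b=env.read_camera("top")[140:265,225:375]
f=lambda i:cv2.resize(i,(500,400),interpolation=cv2.INTER_CUBIC)
cv2.imwrite("pics/a1.png",np.hstack([cv2.resize(a,(400,267)),cv2.resize(b,(400,333))[:267] if 0 else cv2.resize(b,(400,267))])[:,:,::-1])
o=env.get_obs();print(o["tool_pos"],o["tool_rot"])
E
```

```text
[ 0.48095305 -0.06995279  0.02956733] [1.79980950e+02 6.99940097e-02 1.79949203e+02]
```

View pics/a1.png

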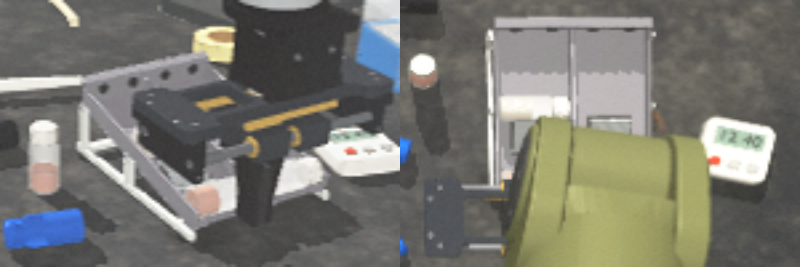

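The top view shows the arm over the left foot, the stored vial at (535,107) and the bystanders untouched. In the scene view the closed fingers stand in front of the left vial, at (260,180). Now I'll push it up the gutter.

Emit:
jog_arm(
  motion=[
    {"x":-0.5,"y":-0.1,"z":0.2,"ax":0,"ay":0,"az":0},
    {"x":-0.5,"y":0,"z":0.1,"ax":0,"ay":0,"az":0},
    {"x":-0.5,"y":0,"z":0,"ax":0,"ay":0,"az":0},
    {"x":-0.5,"y":0,"z":0,"ax":0,"ay":0,"az":0},
    {"x":-0.5,"y":0,"z":-0.1,"ax":0,"ay":0,"az":0},
  ],
)

```text
time_s: 3.2
tool_pos: [0.5058, -0.0711, 0.0268]
tool_rot: [-180.0, -0.0, 179.9]
force: [-1.2, -0.5, -0.0]
grip_width: 0.0006
grasp_force: 0.1
```

Emit:
jog_arm(
  motion=[
    {"x":-0.5,"y":0,"z":-0.1,"ax":0,"ay":0,"az":0},
    {"x":-0.5,"y":0,"z":-0.1,"ax":0,"ay":0,"az":0},
    {"x":-0.5,"y":0,"z":-0.1,"ax":0,"ay":0,"az":0},
    {"x":-0.5,"y":0,"z":-0.1,"ax":0,"ay":0,"az":0},
    {"x":-0.5,"y":0,"z":-0.1,"ax":0,"ay":0,"az":0},
  ],
)

```text
time_s: 3.7
tool_pos: [0.531, -0.0711, 0.0321]
tool_rot: [180.0, 0.0, 179.9]
force: [-0.5, 0.3, 0.3]
grip_width: 0.0002
grasp_force: 0.1
```

Emit:
jog_arm(
  motion=[
    {"x":-0.5,"y":0,"z":-0.1,"ax":0,"ay":0,"az":0},
    {"x":-0.5,"y":0,"z":-0.1,"ax":0,"ay":0,"az":0},
    {"x":-0.5,"y":0,"z":-0.1,"ax":0,"ay":0,"az":0},
    {"x":-0.5,"y":0,"z":-0.1,"ax":0,"ay":0,"az":0},
    {"x":0,"y":0,"z":0,"ax":0,"ay":0,"az":0},
  ],
)

```text
time_s: 4.2
tool_pos: [0.5514, -0.0711, 0.0362]
tool_rot: [-180.0, 0.1, 180.0]
force: [-0.3, -0.2, -0.2]
grip_width: 0.0002
grasp_force: 0.0
```

Emit:
jog_arm(
  motion=[
    {"x":-0.4,"y":0,"z":-0.1,"ax":0,"ay":0,"az":0},
    {"x":-0.4,"y":0,"z":-0.1,"ax":0,"ay":0,"az":0},
    {"x":-0.4,"y":0,"z":-0.1,"ax":0,"ay":0,"az":0},
    {"x":-0.4,"y":0,"z":-0.1,"ax":0,"ay":0,"az":0},
    {"x":-0.4,"y":0,"z":-0.1,"ax":0,"ay":0,"az":0},
  ],
)

```text
time_s: 4.7
tool_pos: [0.5709, -0.0712, 0.0411]
tool_rot: [180.0, 0.0, 179.9]
force: [-0.4, 0.0, 0.2]
grip_width: 0.0003
grasp_force: 0.1
```

Emit:
jog_arm(
  motion=[
    {"x":-0.4,"y":0,"z":-0.1,"ax":0,"ay":0,"az":0},
    {"x":-0.4,"y":0,"z":-0.1,"ax":0,"ay":0,"az":0},
    {"x":-0.4,"y":0,"z":-0.1,"ax":0,"ay":0,"az":0},
    {"x":-0.4,"y":0,"z":-0.1,"ax":0,"ay":0,"az":0},
    {"x":-0.2,"y":0,"z":0,"ax":0,"ay":0,"az":0},
  ],
)

```text
time_s: 5.2
tool_pos: [0.5891, -0.0712, 0.0452]
tool_rot: [-180.0, 0.0, 179.9]
force: [-0.0, -0.3, 0.7]
grip_width: 0.0004
grasp_force: 0.2
```

```bash
python3 - <<'E'
from h import *
a=env.read_camera("scene")[130:230,210:360];b=env.read_camera("top")[140:240,225:375]
cv2.imwrite("pics/a2.png",np.hstack([cv2.resize(a,(400,267)),cv2.resize(b,(400,267))])[:,:,::-1])
o=env.get_obs();print(o["tool_pos"],o["force"])
E
```

```text
[ 0.58883057 -0.07118961  0.04500442] [-0.22160924 -1.01743708  0.05667951]
```

View pics/a2.png

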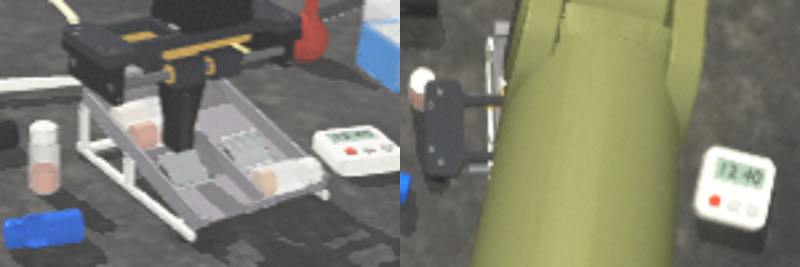

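The left vial is now above the catch plate, which shows clear in front of the finger at (185,165), and the stored vial is ahead of it. I'll back off gently and move over to the right gutter.

Emit:
jog_arm(
  motion=[
    {"x":0.3,"y":0,"z":0,"ax":0,"ay":0,"az":0},
    {"x":0.5,"y":0,"z":0,"ax":0,"ay":0,"az":0},
    {"x":1,"y":0,"z":-0.3,"ax":0,"ay":0,"az":0},
    {"x":2,"y":0,"z":-1,"ax":0,"ay":0,"az":0},
    {"x":2,"y":0,"z":-2,"ax":0,"ay":0,"az":0},
  ],
)

```text
time_s: 5.8
tool_pos: [0.5277, -0.0711, 0.0769]
tool_rot: [-180.0, -0.2, 179.9]
force: [-0.3, 0.3, -0.6]
grip_width: 0.0004
grasp_force: 0.0
```

Emit:
jog_arm(
  motion=[
    {"x":2,"y":0,"z":-1,"ax":0,"ay":0,"az":0},
    {"x":3,"y":-3,"z":0,"ax":0,"ay":0,"az":0},
    {"x":0,"y":-3.8,"z":1,"ax":0,"ay":0,"az":0},
    {"x":0,"y":0,"z":2,"ax":0,"ay":0,"az":0},
    {"x":0,"y":0,"z":0,"ax":0,"ay":0,"az":0},
  ],
)

```text
time_s: 6.3
tool_pos: [0.4775, -0.1394, 0.0564]
tool_rot: [179.9, -0.2, 179.8]
force: [-0.5, -0.3, -0.3]
grip_width: 0.0001
grasp_force: 0.0
```

Emit:
jog_arm(
  motion=[
    {"x":0,"y":0,"z":1.5,"ax":0,"ay":0,"az":0},
    {"x":0,"y":0,"z":1.5,"ax":0,"ay":0,"az":0},
    {"x":0,"y":0,"z":0,"ax":0,"ay":0,"az":0},
    {"x":0,"y":0,"z":0,"ax":0,"ay":0,"az":0},
    {"x":0,"y":0,"z":0,"ax":0,"ay":0,"az":0},
  ],
)

```text
time_s: 6.8
tool_pos: [0.4811, -0.1387, 0.029]
tool_rot: [180.0, 0.1, 180.0]
force: [0.0, 0.5, 0.3]
grip_width: 0.0008
grasp_force: 0.0
```

```bash
python3 - <<'E'
from h import *
a=env.read_camera("scene")[130:230,210:360];b=env.read_camera("top")[140:240,225:375]
cv2.imwrite("pics/a3.png",np.hstack([cv2.resize(a,(400,267)),cv2.resize(b,(400,267))])[:,:,::-1])
o=env.get_obs();print(o["tool_pos"],o["force"])
E
```

```text
[ 0.48108858 -0.13895971  0.02887399] [ 0.1540595   0.12089953 -0.05373972]
```

View pics/a3.png

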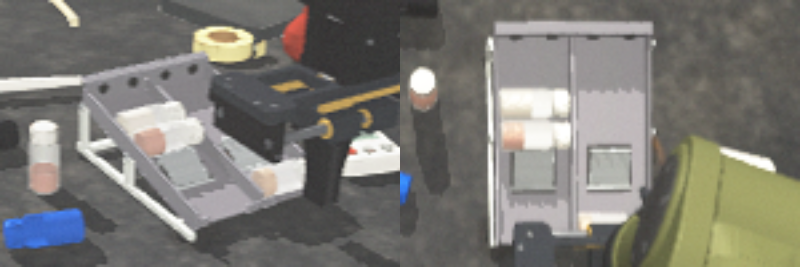

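Both left vials sit above the left catch, at (535,135) and (535,103), and the catch is up. I'll repeat the same push on the right.

Emit:
jog_arm(
  motion=[
    {"x":-0.5,"y":0,"z":0.1,"ax":0,"ay":0,"az":0},
    {"x":-0.5,"y":0,"z":0.1,"ax":0,"ay":0,"az":0},
    {"x":-0.5,"y":0,"z":0,"ax":0,"ay":0,"az":0},
    {"x":-0.5,"y":0,"z":0,"ax":0,"ay":0,"az":0},
    {"x":-0.5,"y":0,"z":-0.1,"ax":0,"ay":0,"az":0},
  ],
)

```text
time_s: 7.4
tool_pos: [0.5057, -0.1391, 0.0268]
tool_rot: [-180.0, -0.0, 179.9]
force: [-0.3, 0.2, 0.8]
grip_width: 0.0006
grasp_force: 0.1
```

Emit:
jog_arm(
  motion=[
    {"x":-0.5,"y":0,"z":-0.1,"ax":0,"ay":0,"az":0},
    {"x":-0.5,"y":0,"z":-0.1,"ax":0,"ay":0,"az":0},
    {"x":-0.5,"y":0,"z":-0.1,"ax":0,"ay":0,"az":0},
    {"x":-0.5,"y":0,"z":-0.1,"ax":0,"ay":0,"az":0},
    {"x":-0.5,"y":0,"z":-0.1,"ax":0,"ay":0,"az":0},
  ],
)

```text
time_s: 7.9
tool_pos: [0.5309, -0.1391, 0.0321]
tool_rot: [180.0, 0.0, 179.9]
force: [-0.3, 0.4, 0.3]
grip_width: 0.0006
grasp_force: 0.1
```

Emit:
jog_arm(
  motion=[
    {"x":-0.5,"y":0,"z":-0.1,"ax":0,"ay":0,"az":0},
    {"x":-0.5,"y":0,"z":-0.1,"ax":0,"ay":0,"az":0},
    {"x":-0.5,"y":0,"z":-0.1,"ax":0,"ay":0,"az":0},
    {"x":-0.5,"y":0,"z":-0.1,"ax":0,"ay":0,"az":0},
    {"x":0,"y":0,"z":0,"ax":0,"ay":0,"az":0},
  ],
)

```text
time_s: 8.4
tool_pos: [0.5514, -0.1391, 0.0362]
tool_rot: [-180.0, 0.1, 180.0]
force: [0.6, -0.2, -0.1]
grip_width: 0.0005
grasp_force: 0.0
```

Emit:
jog_arm(
  motion=[
    {"x":-0.4,"y":0,"z":-0.1,"ax":0,"ay":0,"az":0},
    {"x":-0.4,"y":0,"z":-0.1,"ax":0,"ay":0,"az":0},
    {"x":-0.4,"y":0,"z":-0.1,"ax":0,"ay":0,"az":0},
    {"x":-0.4,"y":0,"z":-0.1,"ax":0,"ay":0,"az":0},
    {"x":-0.4,"y":0,"z":-0.1,"ax":0,"ay":0,"az":0},
  ],
)

```text
time_s: 8.9
tool_pos: [0.5708, -0.1391, 0.0411]
tool_rot: [180.0, 0.0, 179.9]
force: [-0.1, 0.3, 1.1]
grip_width: 0.0006
grasp_force: 0.1
```

Emit:
jog_arm(
  motion=[
    {"x":-0.4,"y":0,"z":-0.1,"ax":0,"ay":0,"az":0},
    {"x":-0.4,"y":0,"z":-0.1,"ax":0,"ay":0,"az":0},
    {"x":-0.4,"y":0,"z":-0.1,"ax":0,"ay":0,"az":0},
    {"x":-0.4,"y":0,"z":-0.1,"ax":0,"ay":0,"az":0},
    {"x":-0.2,"y":0,"z":0,"ax":0,"ay":0,"az":0},
  ],
)

```text
time_s: 9.4
tool_pos: [0.589, -0.1392, 0.0451]
tool_rot: [-180.0, 0.0, 179.9]
force: [-0.1, 0.6, 0.9]
grip_width: 0.0001
grasp_force: 0.1
```

Emit:
jog_arm(
  motion=[
    {"x":0,"y":0,"z":0,"ax":0,"ay":0,"az":0},
    {"x":0.3,"y":0,"z":0,"ax":0,"ay":0,"az":0},
    {"x":0.5,"y":0,"z":0,"ax":0,"ay":0,"az":0},
    {"x":1,"y":0,"z":-0.3,"ax":0,"ay":0,"az":0},
    {"x":2,"y":0,"z":-1,"ax":0,"ay":0,"az":0},
  ],
)

```text
time_s: 9.9
tool_pos: [0.5494, -0.1389, 0.0574]
tool_rot: [-180.0, -0.1, 180.0]
force: [0.7, 0.6, 0.5]
grip_width: 0.0006
grasp_force: 0.0
```

Emit:
jog_arm(
  motion=[
    {"x":2,"y":0,"z":-2,"ax":0,"ay":0,"az":0},
    {"x":2,"y":0,"z":-2,"ax":0,"ay":0,"az":0},
    {"x":3,"y":0,"z":-2,"ax":0,"ay":0,"az":0},
    {"x":0,"y":0,"z":-1,"ax":0,"ay":0,"az":0},
    {"x":0,"y":0,"z":0,"ax":0,"ay":0,"az":0},
  ],
)

```text
time_s: 10.4
tool_pos: [0.4812, -0.139, 0.1298]
tool_rot: [179.9, 0.3, 179.9]
force: [0.2, -0.3, 0.5]
grip_width: 0.0006
grasp_force: 0.0
```

```bash
python3 - <<'E'
from h import *
a=env.read_camera("scene")[130:230,210:360];b=env.read_camera("top")[140:240,225:375]
cv2.imwrite("pics/a4.png",np.hstack([cv2.resize(a,(400,267)),cv2.resize(b,(400,267))])[:,:,::-1])
o=env.get_obs();print(o["tool_pos"],o["force"])
E
```

```text
[ 0.48089682 -0.13872423  0.12792918] [ 0.81317091  0.06135256 -0.00550514]
```

View pics/a4.png

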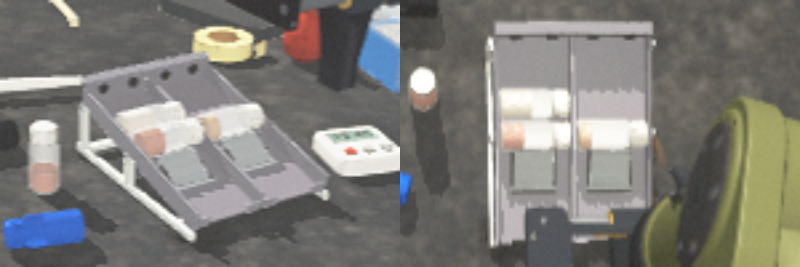

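All three vials rest above raised catches, at (535,103), (535,135) and (612,135). The upright vial and the timer haven't moved, and the arm is clear.

```bash
python3 -c "
from cell import env
print(env.sign_off())"
```

```text
the job is handed in; nothing more can be done
None
```

I pushed both vials up over their catches and the final pictures show them held there, with the stored vial ahead of the left one and the upright vial and timer untouched; the job is handed in at about 10.5 s.

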